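Build up the gear shaft standing in the vice

ROBOT

A 7-joint arm with a two-finger parallel gripper is mounted at the origin on the work surface. World frame = base frame: x ahead of the robot, y to its left, z up, the work surface at z = 0. Lengths are in mm, angles in rad, forces in N, time in s.
With the tool pointing down it reaches from about 400 to 850 mm from the base axis. Payload 4.4 kg.
Tool frame: the origin (TCP) lies at the very end of the fingers, on their centre line; the grasp point (between the pads) lies 19 mm behind it; z points along the fingers, y is the line along which they close (so a half turn about z gives the same grasp; the last joint's range is limited). The gripper opens to 94 mm and grips with 3 to 60 N. Pads are 16 mm wide; open, the fingers measure 119 mm over their backs; the gripper's body (75 mm by 177 mm) begins 78 mm behind the grasp point.
Start: joints at [1.254, 0.628, 0.038, 1.517, -0.027, 0.996, -0.02], TCP at [161.345, -629.671, 205.478] pointing down, gripper open.
Joint ranges: [-3.06, 3.06], [-0.37, 2.12], [-1.25, 1.32], [0.18, 2.47], [-1.1, 4.24], [0.23, 1.98], [-2.94, 2.94]. Speed limits (rad/s): [2.57, 2.57, 3.14, 3.14, 3.14, 3.14, 3.14].

INTERFACE

Orientations are given as a unit quaternion [w, x, y, z].
In Python, from bench import env gives the robot as it stands.
- The arm moves only by the shell command python3 -m handwheel 'ROWS'. ROWS is JSON, a list of rows, each a list of 7 numbers: the opening, from -1 (shut) to 1 (fully open), then the shift along the tool's x, y, z in mm, then the turn, a rotation vector about the tool's x, y, z in degrees. A call has 1 to 8 rows; each row shifts and turns the commanded pose from where the row before left it, along the tool's axes as they then stand; what a row does not reach is not made up. A row lasts 1/8 s, in which the tool goes at most 62.5 mm and 10.7 degrees, less where a joint would pass 70% of its speed; a pose out of reach is approached as far as the arm can. A call with a gripper value outside its range is refused whole. The fingers move at their own pace and stop on an object; the grip force is fixed at half the most. Time passes only in rows, so rows that do not move let the fingers close. It gives the time, the measured TCP pose, the force, the opening and the grip force at its end, in the units of the state.
- env.state(): the state, without advancing time (a new reading comes with each control period).
- env.grab_frame(name): name is "scene" or "side" or "wrist"; returns the picture (400x640x3 uint8, red, green, blue); there is no depth.
- env.get_calibration(name): a dict with "K" (3x3 intrinsics, pixels), "k1" (the pictures are not rectified: a ray, as slopes to the right and down, at radius r is drawn at 1 + k1 r^2 times it, then the intrinsics apply), "rvec" (rotation vector, rad) and "tvec" (3), from world to camera coordinates, as OpenCV has them. Camera axes: x right, y down, z forward; pixel columns grow to the right and rows downward; lengths in mm; the calibration is good to about 2 mm. A picture is of the moment at which its call begins: read the wrist's pose just before it. get_calibration takes no time and is no camera call; for the wrist camera it gives the pose at the moment of the call.
- env.finish_job(): hands the job in; it is judged then, once.
The state is a dict: "time_s": time; "qpos": joint angles; "joint_velocities": joint speeds; "joint_torque": joint torques, N m; "eef_pos": TCP position; "orientation": TCP orientation; "force": force on the tool from outside, world axes, zero at the start; "ft_torque": the same for the moment, N m; "finger_gap": opening from 0.0 (shut) to 1.0 (fully open); "finger_force": force on a finger pad.
Only numpy, scipy, OpenCV 4.12 (cv2) and the standard library are available. Lean on these libraries where they do the work, as an engineer would, in place of code of your own. Each camera call takes 0.05 s, during which the arm holds its last target. There are 200 camera calls.

TASK

Build up the gear shaft that stands upright in the blue drill-press vice: put on the large gear first (hub upward, as it lies), then the spacer ring, then the small gear, and the ball bearing last. Lower each part down the shaft until it lies flat on the one below, rather than letting it drop, and leave the other tools on the bench where they lie.

Things in the scene. Friction and masses are not known exactly. Their poses are not given: they have to be found in the camera images.
- gear_large: Steel spur gear lying flat, the largest part: toothed disc 102 mm across and 14 mm thick, with a plain round hub 44 mm across in the middle that rises to 32 mm above the underside (18 mm above the disc); a 25 mm bore runs right through. Too wide to take by its teeth: take it by the hub. About 600 g. Origin: centre of the underside; z up along the bore, hub side up.
- spacer: Plain steel spacer ring lying flat, the smallest of the four parts: 40 mm outside, 25 mm bore, 11 mm high, no teeth. About 70 g. Origin: centre of the underside; z up along the bore. Either face may be up.
- gear_small: Steel spur gear without a hub, lying flat: 57 mm across the teeth, 14 mm thick, 25 mm bore. About 190 g. Origin: centre of the underside; z up along the bore.
- bearing: Sealed ball bearing lying flat: smooth steel outer ring 52 mm across, inner ring with 25 mm bore, black seal between them, 15 mm high. About 130 g. Origin: centre of the underside; z up along the bore.
- vice: Blue vice, fixed, left or right of the parts, holding a steel shaft upright. Origin: on the bench under the shaft's axis; z up, -x to the screw handle. Jaws 100 mm wide (y), 62 mm high. The shaft's 36 mm collar lies on them, its top (seat of the first part) at z 72; shaft 20 mm thick to z 130, tapering to 10 mm at its tip, z 138. Vice reaches 98 mm to +x, 160 to -x, 57 to each side.
- anvil: Small steel bench anvil fixed to the bench, on the other side of the loose parts from the vice: 180 mm long (x), 75 mm wide, 75 mm high at the horn. Not used. Origin: on the bench under its foot's centre.
- screw_tin: Small open aluminium tin with brass screws, 44 mm across, 34 mm high, standing loose. Not to be disturbed. Origin: centre of the underside.
- screwdriver: Screwdriver with black handle lying loose between the parts, 190 mm long along its x (blade to +x), handle 26 mm thick. Not to be disturbed. Origin: on the bench under the middle of its length.
- spanner: Flat steel spanner, 180 mm long along its x, 38 mm wide, 8 mm thick, lying loose beyond the parts. Not to be disturbed. Origin: on the bench under its middle.
- mallet: Wooden mallet lying loose beyond the parts: head 65 x 125 x 75 mm (x, y, z), handle 24 mm thick reaching 270 mm to +y. Not to be disturbed. Origin: under the head's centre.
Mind the look-alikes: they are no part of the job. What is shaped like the spacer but red is not meant.

How it is judged:
By the outcome, as a careful person would: the job done as asked, in the order asked, and still so for the second after the job is handed in, with the robot touching nothing.
It also fails if it takes over 112 s, if anything falls off the work surface, if the arm or the gripper's body presses on something with over 40 N, if the wrist force passes 120 N, or if a joint passes its speed limit or range.

## Working session

There is one attempt and no reset: what is moved stays moved. The work goes in short steps, Python scripts to look and compute and a shell command to move; the robot and the scene stay as the last step left them, time stands still between calls to the robot, and variables do not carry over. Pictures are saved under pics/ and viewed, at most 14 in all, crops included, and the job is handed in when it is done.

```bash
mkdir -p pics; ls; cat > h.py <<'E'
import numpy as np, cv2
from bench import env
def grab(name,fn=None):
    c=env.get_calibration(name); im=np.array(env.grab_frame(name))
    if fn: cv2.imwrite('pics/'+fn,im[:,:,::-1])
    return im,c
def ray(c,uv):
    K=np.array(c['K']);k1=c['k1']
    R=cv2.Rodrigues(np.array(c['rvec'],float))[0];t=np.array(c['tvec'],float).ravel()
    d=cv2.undistortPoints(np.array([[uv]],float),K,np.array([k1,0,0,0,0.]))[0,0]
    return -R.T@t, R.T@np.array([d[0],d[1],1])
def pix2w(c,uv,z):
    o,d=ray(c,uv); return o+d*(z-o[2])/d[2]
def w2pix(c,P):
    return cv2.projectPoints(np.array(P,float).reshape(-1,1,3),np.array(c['rvec'],float),np.array(c['tvec'],float),np.array(c['K'],float),np.array([c['k1'],0,0,0,0.]))[0][:,0]
E
python3 - <<'E'
from h import *
for n in("scene","side","wrist"):
    im,c=grab(n,n+'0.png'); o,d=ray(c,(320,200)); print(n,o.round(),(d/np.linalg.norm(d)).round(2),c['k1'])
s=env.state();print(s)
E
```

```text
pics
scene [1040. -514.  793.] [-0.39  0.51 -0.77] -0.03587843002140954
side [536. 537. 718.] [ 0.11 -0.6  -0.79] 0.02082089854316427
wrist [ 235. -611.  385.] [-0.25 -0.08 -0.97] -0.023429576234125622
{'time_s': 0.15, 'qpos': array([ 1.25416264,  0.62910814,  0.03843572,  1.51809316, -0.02699718,
        0.99627602, -0.02001796]), 'joint_velocities': array([ 0.0004715 , -0.00187953,  0.00176566, -0.00122289, -0.00069142,
       -0.00112457, -0.0002139 ]), 'joint_torque': array([ 2.00998627e-03, -5.50090206e+01,  1.14503916e+00, -1.86817056e+01,
       -5.21609851e-02,  2.08862341e-02,  1.11440711e-04]), 'eef_pos': array([ 161.25938056, -629.18883103,  204.79610282]), 'orientation': array([-6.78464025e-04,  9.92145702e-01,  1.25085729e-01, -8.46546807e-05]), 'force': array([ 0.79865853, -0.02595665,  0.60760241]), 'ft_torque': array([0.00052019, 0.03438846, 0.03892876]), 'finger_force': 0.0, 'finger_gap': 0.9995925600816669}
```

View pics/scene0.png

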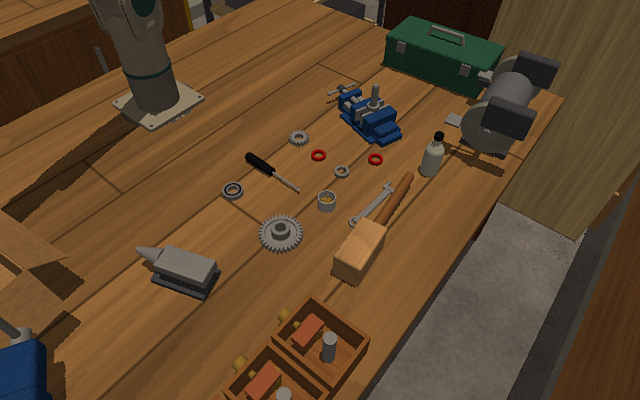

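View pics/side0.png

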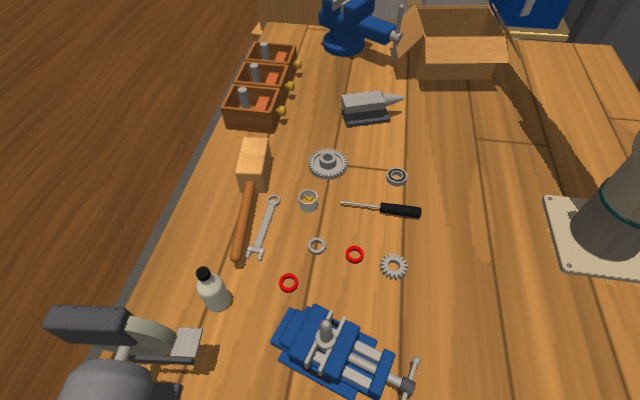

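Scene/side pixels: large gear hub (281,228)/(328,158), spacer (342,171)/(317,245), small gear (299,137)/(394,266), bearing (233,190)/(397,176), shaft tip (376,87)/(326,323). Now I triangulate.

```bash
python3 - <<'E'
from h import *
cs,cd=env.get_calibration('scene'),env.get_calibration('side')
for n,a,b,z in [('gl',(281,228),(328,158),32),('sp',(342,171),(317,245),11),('gs',(299,137),(394,266),14),('be',(233,190),(397,176),15),('tip',(376,87),(326,323),138),('tin',(327,197),(309,197),34),('red1',(318,155),(355,254),10),('drv handle',(258,162),(400,211),13),('drvtip',(298,190),(343,204),13)]:
    p,q=pix2w(cs,a,z),pix2w(cd,b,z); print(n,p.round(1),q.round(1))
E
```

```text
gl [ 635.  -129.9   32. ] [ 628.8 -124.6   32. ]
sp [623.  117.5  11. ] [616.9 120.9  11. ]
gs [452.6 143.9  14. ] [448.7 148.3  14. ]
be [ 455.5 -111.2   15. ] [ 450.8 -104.8   15. ]
tip [573.7 323.8 138. ] [565.3 332.4 138. ]
tin [659.3   6.9  34. ] [654.    9.3  34. ]
red1 [536.6 124.9  10. ] [532.3 130.   10. ]
drv handle [4.329e+02 4.000e-01 1.300e+01] [440.1   2.   13. ]
drvtip [578.9  -6.8  13. ] [574.1   1.7  13. ]
```

View pics/wrist0.png

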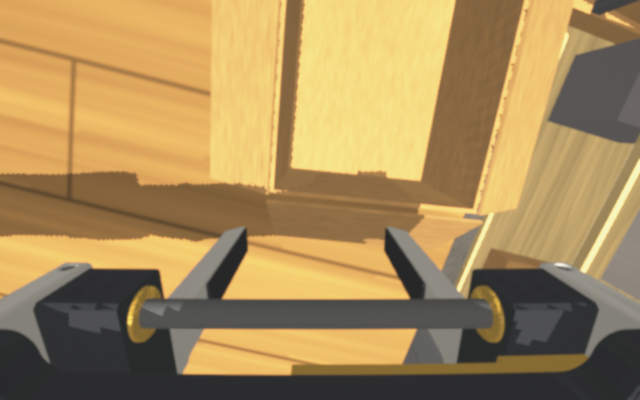

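Wrist view: open fingers, a box below. I turn to world-aligned yaw and go above the large gear.

```bash
python3 -m handwheel '[[1,0,0,-10,0,0,7.2],[1,0,0,-10,0,0,7.2],[1,40,-42,0,0,0,0],[1,40,-42,0,0,0,0],[1,40,-42,0,0,0,0],[1,40,-42,0,0,0,0],[1,40,-42,0,0,0,0],[1,40,-42,0,0,0,0]]'; python3 -m handwheel '[[1,40,-42,0,0,0,0],[1,40,-42,0,0,0,0],[1,40,-42,0,0,0,0],[1,40,-42,0,0,0,0],[1,40,-42,0,0,0,0],[1,31,-40,0,0,0,0],[1,0,0,0,0,0,0]]'
python3 - <<'E'
from h import *
im,c=grab('wrist','w1.png'); s=env.state(); print(s['eef_pos'],s['orientation'],s['qpos'].round(2))
E
```

```text
time_s: 1.15
eef_pos: [402.6, -376.3, 225.4]
orientation: [0.0, 1.0, -0.0, 0.0]
force: [0.4, -1.1, -0.0]
finger_gap: 1.0
finger_force: 0.0
time_s: 2.02
eef_pos: [634.8, -121.7, 224.5]
orientation: [-0.002, 1.0, 0.004, 0.0]
force: [-0.4, 0.0, 0.0]
finger_gap: 1.0
finger_force: 0.0
[ 633.11668356 -125.44831953  224.65141818] [-4.16517638e-04  9.99998125e-01  1.82039813e-03 -5.12940838e-04] [ 0.11  0.6   0.07  1.51 -0.05  1.03 -1.37]
```

View pics/w1.png

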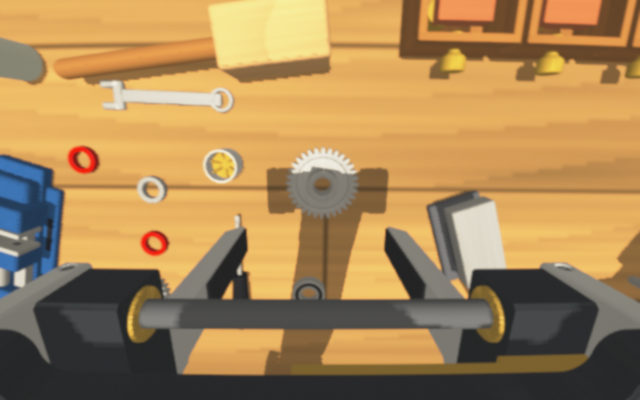

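Wrist view: large gear bore about (322,184), bearing partly behind the crossbar (309,292), spacer (152,190).

```bash
python3 - <<'E'
from h import *
c=env.get_calibration('wrist'); s=env.state(); p=s['eef_pos']
print(w2pix(c,[p,p+[0,47,0],p-[0,47,0]]).round(1))
for n,a,z in [('gl',(322,184),32),('sp',(152,190),11),('be',(309,292),15),('tin',(222,165),34)]: print(n,pix2w(c,a,z).round(1))
im=cv2.imread('pics/w1.png'); cv2.imwrite('pics/w1c.png',cv2.resize(im[140:225,275:370],None,fx=6,fy=6,interpolation=cv2.INTER_CUBIC))
E
```

```text
[[314.8 239.2]
 [246.8 238.9]
 [382.7 239.3]]
gl [ 632.1 -134.6   32. ]
sp [618.3 111.1  11. ]
be [ 454.8 -116.1   15. ]
tin [657.8  -1.7  34. ]
```

View pics/w1c.png

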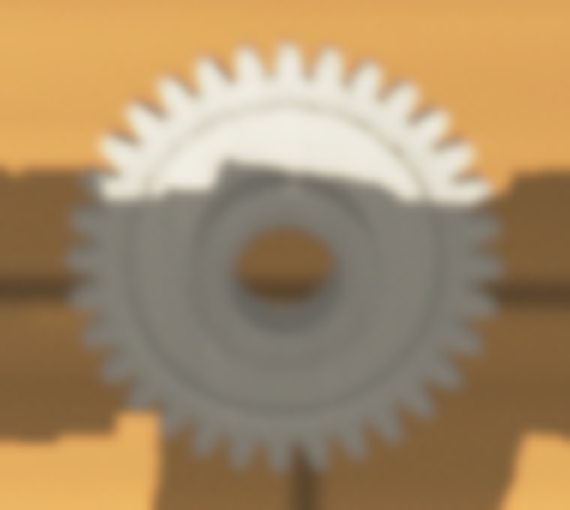

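The arm was still settling at that frame, so I retake it now that it is still.

```bash
python3 -m handwheel '[[1,0,0,0,0,0,0],[1,0,0,0,0,0,0]]'; python3 - <<'E'
from h import *
im,c=grab('wrist','w2.png')
s=env.state();print(s['eef_pos'],s['orientation'])
g=cv2.cvtColor(im,cv2.COLOR_RGB2HSV)
m=((g[:,:,1]<60)).astype(np.uint8)
n,l,st,ce=cv2.connectedComponentsWithStats(m[130:230,260:384])
for i in range(1,n):
    if st[i,4]>100: print(st[i]+np.array([260,130,0,0,0]))
im=im[:,:,::-1]; a=cv2.resize(im[140:225,275:370],None,fx=6,fy=6,interpolation=cv2.INTER_CUBIC)
cv2.imwrite('pics/w2c.png',a)
E
```

```text
time_s: 2.33
eef_pos: [631.8, -129.9, 225.6]
orientation: [0.0, 1.0, -0.002, -0.0]
force: [-0.1, -0.6, 0.1]
finger_gap: 0.998
finger_force: 0.0
[ 631.90479745 -129.63755065  225.69981363] [ 2.98060346e-04  9.99998779e-01 -1.53281730e-03 -6.47755708e-05]
[ 280  145   71   70 3381]
```

View pics/w2c.png

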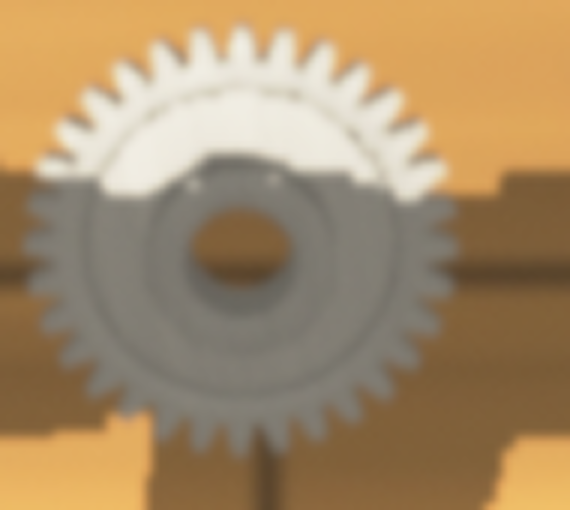

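Gear now centred at about (315,180), bore rim about (315,184). Automatic disc box agrees: 280–351 × 145–215.

```bash
python3 - <<'E'
from h import *
c=env.get_calibration('wrist')
print(pix2w(c,(315,180),14),pix2w(c,(315,184),32))
c=env.get_calibration('wrist'); p=env.state()['eef_pos']; print(w2pix(c,[p]))
im=cv2.imread('pics/w2.png'); cv2.imwrite('pics/w2.png',im)
E
```

```text
[ 632.9159098  -129.51723076   14.        ] [ 630.84683064 -129.53204593   32.        ]
[[314.79518126 239.15868416]]
```

```bash
python3 -m handwheel '[[1,0,0,60,0,0,0],[1,0,0,60,0,0,0],[1,0,0,50,0,0,0],[1,0,0,20,0,0,0],[1,0,0,10,0,0,0],[1,0,0,8,0,0,0],[1,0,0,0,0,0,0],[1,0,0,0,0,0,0]]'
```

```text
time_s: 3.38
eef_pos: [633.6, -128.1, 18.7]
orientation: [0.0, 1.0, -0.0, 0.001]
force: [0.7, -0.0, -0.0]
finger_gap: 0.998
finger_force: 0.0
```

```bash
python3 -m handwheel '[[1,-1,1,1.5,0,0,0],[-1,0,0,0,0,0,0],[-1,0,0,0,0,0,0],[-1,0,0,0,0,0,0],[-1,0,0,0,0,0,0],[-1,0,0,0,0,0,0],[-1,0,0,0,0,0,0],[-1,0,0,0,0,0,0]]'
```

```text
time_s: 4.38
eef_pos: [631.6, -128.9, 16.0]
orientation: [0.0, 1.0, -0.0, 0.0]
force: [0.0, -0.3, -0.3]
finger_gap: 0.462
finger_force: 30.0
```

```bash
python3 -m handwheel '[[-1,0,0,-10,0,0,0],[-1,0,0,-30,0,0,0],[-1,0,0,-50,0,0,0],[-1,0,0,-50,0,0,0],[-1,0,0,-30,0,0,0],[-1,-4,-20,0,0,0,0],[-1,-8,-45,0,0,0,0],[-1,-10,-55,0,0,0,0]]';python3 -m handwheel '[[-1,-10,-55,0,0,0,0],[-1,-10,-55,0,0,0,0],[-1,-10,-55,0,0,0,0],[-1,-6,-40,0,0,0,0],[-1,-2,-15,0,0,0,0],[-1,0,0,0,0,0,0],[-1,0,0,0,0,0,0],[-1,0,0,0,0,0,0]]'
python3 - <<'E'
from h import *
im,c=grab('wrist','w3.png')
E
```

```text
time_s: 5.38
eef_pos: [607.0, -7.0, 183.5]
orientation: [-0.0, 1.0, -0.001, -0.002]
force: [0.7, 1.6, -6.2]
finger_gap: 0.464
finger_force: 30.0
time_s: 6.38
eef_pos: [572.2, 208.8, 185.8]
orientation: [0.001, 1.0, -0.002, -0.0]
force: [0.9, -0.4, -5.8]
finger_gap: 0.462
finger_force: 30.0
```

View pics/w3.png

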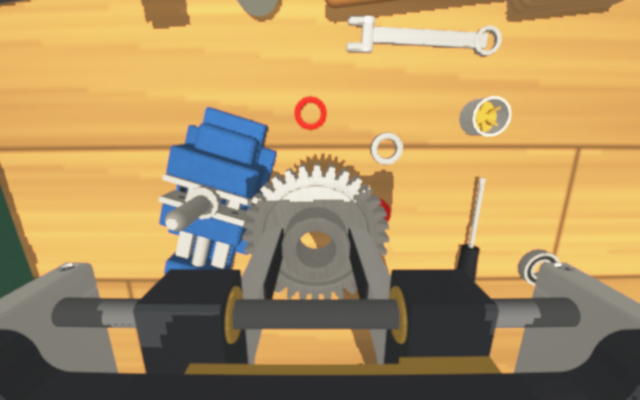

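Shaft tip at about (172,217), collar about (202,203), spacer (387,149), bearing (541,267), held gear's bore about (315,238). Zooming on the shaft.

```bash
python3 - <<'E'
from h import *
im=cv2.imread('pics/w3.png'); cv2.imwrite('pics/w3c.png',cv2.resize(im[180:240,150:230],None,fx=8,fy=8,interpolation=cv2.INTER_CUBIC))
c=env.get_calibration('wrist');p=env.state()['eef_pos'];print(p,w2pix(c,[p]))
for a,z in[((172,217),138),((202,203),72),((387,149),11),((541,267),15)]:print(pix2w(c,a,z).round(1))
E
```

```text
[572.19689181 209.1792324  185.94508909] [[314.81121757 239.16085035]]
[572.8 332.  138. ]
[567.  332.4  72. ]
[619.3 119.   11. ]
[ 456.  -108.4   15. ]
```

View pics/w3c.png

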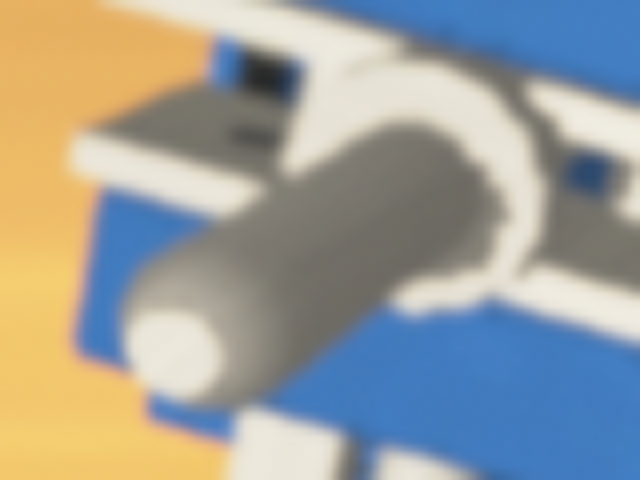

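Tip face centre is at (171.8,224.5), collar (202.1,203.1).

```bash
python3 - <<'E'
from h import *
c=env.get_calibration('wrist')
print(pix2w(c,(171.8,224.5),138),pix2w(c,(202.1,203.1),72))
E
```

```text
[565.94795192 333.16807168 138.        ] [566.8647503  332.32190429  72.        ]
```

```bash
python3 -m handwheel '[[-1,-3,-40,0,0,0,0],[-1,-3,-45,0,0,0,0],[-1,0,-30,0,0,0,0],[-1,0,-8.5,0,0,0,0],[-1,0,0,10,0,0,0],[-1,0,0,5,0,0,0],[-1,0,0,0,0,0,0],[-1,0,0,0,0,0,0]]'
python3 - <<'E'
from h import *
im,c=grab('wrist','w4.png');im=im[:,:,::-1]
cv2.imwrite('pics/w4c.png',cv2.resize(im[150:310,230:400],None,fx=3.5,fy=3.5,interpolation=cv2.INTER_CUBIC))
im,c=grab('side','s4.png');im=im[:,:,::-1]
cv2.imwrite('pics/s4c.png',cv2.resize(im[230:400,250:410],None,fx=3.5,fy=3.5,interpolation=cv2.INTER_CUBIC))
im,c=grab('scene','c4.png');im=im[:,:,::-1]
cv2.imwrite('pics/a4.png',np.hstack([cv2.resize(a,(400,400)) for a in(cv2.imread('pics/w4c.png'),im[40:160,310:430])]))
print(env.state()['eef_pos'])
E
```

```text
time_s: 7.42
eef_pos: [566.3, 333.8, 171.1]
orientation: [0.0, 1.0, -0.001, 0.0]
force: [0.2, -0.7, -7.0]
finger_gap: 0.461
finger_force: 30.0
[566.12390342 334.50367861 171.31831852]
```

View pics/a4.png

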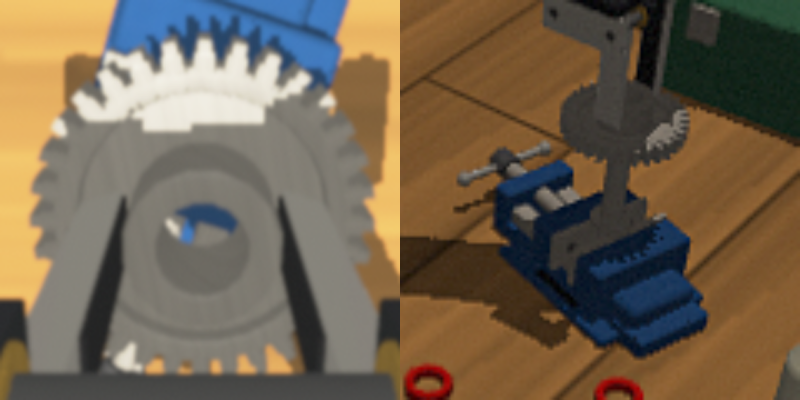

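Through the bore a grey tip appears at about (212,235) of the left crop, slightly right of centre. I compare it with projections.

```bash
python3 - <<'E'
from h import *
c=env.get_calibration('wrist');p=env.state()['eef_pos']
def cr(P): return ((w2pix(c,P)-[230,150])*[400/170,2.5]).round()
g=p+[0.3,0,-16]
print('bore top/bottom',cr([g+[0,0,32],g]).tolist())
for y in(330.5,332.7,334.5):print(y,cr([[566.4,y,138],[561.4,y,138],[571.4,y,138],[566.4,y-5,138],[566.4,y+5,138]]).tolist())
E
```

```text
bore top/bottom [[199.0, 246.0], [200.0, 201.0]]
330.5 [[211.0, 182.0], [211.0, 196.0], [212.0, 167.0], [226.0, 182.0], [197.0, 182.0]]
332.7 [[205.0, 182.0], [205.0, 196.0], [205.0, 167.0], [220.0, 182.0], [190.0, 182.0]]
334.5 [[200.0, 182.0], [200.0, 196.0], [200.0, 167.0], [214.0, 182.0], [185.0, 182.0]]
```

The bore's far wall hides the tip, so this gives no contradiction. I correct by 1.5 mm and lower gently, watching the lateral force.

```bash
python3 -m handwheel '[[-1,0,1.3,0,0,0,0],[-1,0,0,5,0,0,0],[-1,0,0,10,0,0,0],[-1,0,0,10,0,0,0],[-1,0,0,5,0,0,0],[-1,0,0,0,0,0,0]]'; python3 -m handwheel '[[-1,0,0,10,0,0,0],[-1,0,0,10,0,0,0],[-1,0,0,5,0,0,0],[-1,0,0,0,0,0,0]]'
```

```text
time_s: 8.32
eef_pos: [565.5, 333.1, 140.2]
orientation: [0.0, 1.0, -0.0, -0.001]
force: [0.1, 0.5, -5.9]
finger_gap: 0.462
finger_force: 30.0
time_s: 8.82
eef_pos: [565.5, 333.1, 115.3]
orientation: [0.0, 1.0, -0.0, -0.001]
force: [-0.3, -0.9, -5.2]
finger_gap: 0.458
finger_force: 30.0
```

```bash
python3 -m handwheel '[[-1,0,0,10,0,0,0],[-1,0,0,8,0,0,0],[-1,0,0,4,0,0,0],[-1,0,0,2,0,0,0],[-1,0,0,1,0,0,0],[-1,0,0,0,0,0,0],[-1,0,0,0,0,0,0]]'
```

```text
time_s: 9.7
eef_pos: [566.0, 333.4, 91.2]
orientation: [-0.0, 1.0, -0.0, 0.0]
force: [0.3, -0.8, -6.5]
finger_gap: 0.463
finger_force: 30.0
```

```bash
python3 -m handwheel '[[-1,0,0,1,0,0,0],[-1,0,0,1,0,0,0],[-1,0,0,0,0,0,0],[-1,0,0,0,0,0,0]]';  python3 -m handwheel '[[-1,0,0,1,0,0,0],[-1,0,0,0,0,0,0],[-1,0,0,0,0,0,0]]'
```

```text
time_s: 10.2
eef_pos: [565.9, 333.3, 89.0]
orientation: [-0.0, 1.0, -0.0, 0.0]
force: [0.7, -0.3, -5.6]
finger_gap: 0.463
finger_force: 30.0
time_s: 10.58
eef_pos: [566.0, 333.4, 88.0]
orientation: [-0.0, 1.0, -0.0, 0.0]
force: [-0.2, 0.2, -6.4]
finger_gap: 0.459
finger_force: 30.0
```

```bash
python3 -m handwheel '[[-1,0,0,0.7,0,0,0],[-1,0,0,0,0,0,0],[-1,0,0,0,0,0,0]]';  python3 -m handwheel '[[-1,0,0,0.7,0,0,0],[-1,0,0,0,0,0,0],[-1,0,0,0,0,0,0]]'
```

```text
time_s: 10.95
eef_pos: [566.0, 333.4, 87.9]
orientation: [-0.0, 1.0, -0.0, 0.0]
force: [-1.7, -1.0, 0.9]
finger_gap: 0.462
finger_force: 30.0
time_s: 11.32
eef_pos: [566.0, 333.4, 87.9]
orientation: [-0.0, 1.0, -0.0, 0.0]
force: [-4.2, -1.9, 6.8]
finger_gap: 0.46
finger_force: 30.0
```

Seated: contact at TCP z 87.9. Release, rise and go over the spacer.

```bash
python3 -m handwheel '[[1,0,0,-0.7,0,0,0],[1,0,0,0,0,0,0],[1,0,0,0,0,0,0],[1,0,0,-10,0,0,0],[1,0,0,-30,0,0,0],[1,0,0,-40,0,0,0],[1,5,20,-30,0,0,0],[1,12,50,0,0,0,0]]'; python3 -m handwheel '[[1,14,55,0,0,0,0],[1,14,55,0,0,0,0],[1,8,30,0,0,0,0],[1,0,4,0,0,0,0],[1,0,0,0,0,0,0],[1,0,0,0,0,0,0],[1,0,0,0,0,0,0]]'
cat >> h.py <<'E'
def blob(name,P,r=60,smax=70,fn=None):
    """grey blob nearest expected world point P: box centre"""
    im,c=grab(name,fn); u,v=w2pix(c,[P])[0].round().astype(int)
    g=cv2.cvtColor(im,cv2.COLOR_RGB2HSV); m=(g[:,:,1]<smax).astype(np.uint8)
    x0,y0=max(u-r,0),max(v-r,0)
    n,l,st,ce=cv2.connectedComponentsWithStats(m[y0:v+r,x0:u+r])
    out=[]
    for i in range(1,n):
        if st[i,4]>60: 
            cx,cy=st[i,0]+(st[i,2]-1)/2+x0,st[i,1]+(st[i,3]-1)/2+y0
            out.append((cx,cy,st[i,2],st[i,3],st[i,4]))
    out.sort(key=lambda o:np.hypot(o[0]-u,o[1]-v)); return (u,v),out,c
E
python3 - <<'E'
from h import *
print(env.state()['eef_pos'])
uv,o,c=blob('wrist',[619.3,119,11],fn='w5.png'); print(uv)
for b in o[:4]: print(np.round(b,1),pix2w(c,b[:2],8).round(1))
im=cv2.imread('pics/w5.png');cv2.imwrite('pics/w5c.png',cv2.resize(im[100:300,200:440],(600,500)))
E
```

```text
time_s: 12.32
eef_pos: [584.1, 267.0, 200.9]
orientation: [-0.003, 1.0, 0.003, 0.003]
force: [-0.4, -0.6, -1.2]
finger_gap: 1.0
finger_force: 0.0
time_s: 13.2
eef_pos: [618.4, 121.2, 197.3]
orientation: [-0.0, 1.0, 0.001, -0.0]
force: [0.3, -0.2, 0.1]
finger_gap: 1.0
finger_force: 0.0
[618.39475645 121.21809996 197.27975796]
(np.int64(317), np.int64(184))
[316.5 183.   30.   29.  435. ] [619.6 119.5   8. ]
```

```bash
python3 -m handwheel '[[1,1,1.8,60,0,0,0],[1,0,0,60,0,0,0],[1,0,0,40,0,0,0],[1,0,0,20,0,0,0],[1,0,0,8,0,0,0],[1,0,0,3,0,0,0],[1,0,0,0,0,0,0],[1,0,0,0,0,0,0]]'; python3 -c "
from h import *
print(env.state()['eef_pos'])"
```

```text
time_s: 14.25
eef_pos: [620.6, 117.7, 7.5]
orientation: [-0.0, 1.0, -0.0, 0.001]
force: [0.6, -0.1, -0.2]
finger_gap: 0.999
finger_force: 0.0
[620.62230268 117.68097164   7.49205078]
```

```bash
python3 -m handwheel '[[1,-0.7,-1.5,4,0,0,0],[1,0,0,0,0,0,0],[-1,0,0,0,0,0,0],[-1,0,0,0,0,0,0],[-1,0,0,0,0,0,0],[-1,0,0,0,0,0,0],[-1,0,0,0,0,0,0],[-1,0,0,0,0,0,0]]'
```

```text
time_s: 15.25
eef_pos: [619.1, 119.0, 2.3]
orientation: [-0.0, 1.0, -0.0, 0.0]
force: [-1.1, 0.1, -0.7]
finger_gap: 0.412
finger_force: 30.0
```

```bash
python3 -m handwheel '[[-1,0,0,-10,0,0,0],[-1,0,0,-40,0,0,0],[-1,0,0,-60,0,0,0],[-1,0,0,-45,0,0,0],[-1,-4,-20,-10,0,0,0],[-1,-13,-50,0,0,0,0],[-1,-14,-55,0,0,0,0],[-1,-13,-50,0,0,0,0]]';python3 -m handwheel '[[-1,-7,-30,0,0,0,0],[-1,-2,-8,0,0,0,0],[-1,0,0,0,0,0,0],[-1,0,0,0,0,0,0],[-1,0,0,0,0,0,0]]'
python3 - <<'E'
from h import *
im,c=grab('wrist','w6.png');im=im[:,:,::-1]
cv2.imwrite('pics/w6c.png',cv2.resize(im[150:290,230:400],None,fx=4,fy=4,interpolation=cv2.INTER_CUBIC))
p=env.state()['eef_pos'];print(p)
f=lambda P:((w2pix(c,P)-[230,150])*4).round().tolist()
print(f([[566.3,332.9,138],[566.3,332.9,104],p+[0,0,9],p+[0,0,-2]]))
E
```

```text
time_s: 16.25
eef_pos: [572.8, 297.1, 166.2]
orientation: [-0.0, 1.0, 0.001, -0.001]
force: [0.7, 0.4, -0.3]
finger_gap: 0.411
finger_force: 30.0
time_s: 16.88
eef_pos: [567.0, 330.1, 167.3]
orientation: [0.0, 1.0, -0.002, 0.0]
force: [-0.3, 0.6, -1.1]
finger_gap: 0.411
finger_force: 30.0
[566.82636857 330.50239008 167.40060406]
[[325.0, 302.0], [327.0, 250.0], [337.0, 379.0], [337.0, 353.0]]
```

View pics/w6c.png

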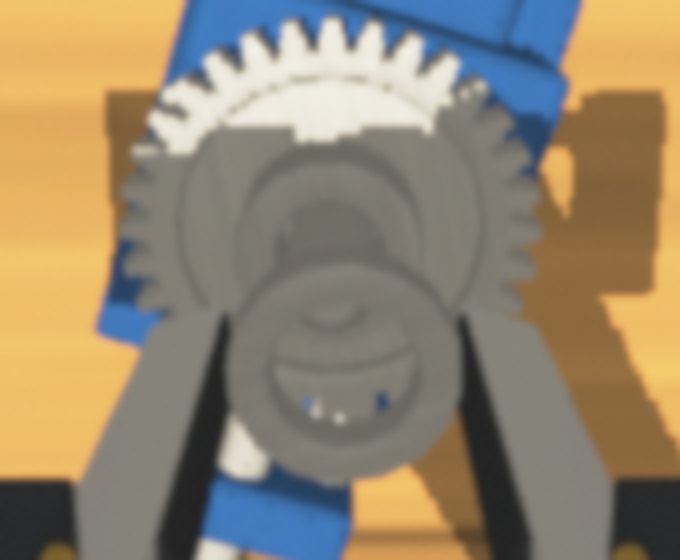

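Spacer held level, ring centre about (345,372); shaft tip visible in its bore at about (332,306), and the gear lies flat below. I shift 2.4 mm in y and lower.

```bash
python3 -m handwheel '[[-1,-0.4,-2.4,0,0,0,0],[-1,0,0,10,0,0,0],[-1,0,0,15,0,0,0],[-1,0,0,15,0,0,0],[-1,0,0,8,0,0,0],[-1,0,0,4,0,0,0],[-1,0,0,0,0,0,0],[-1,0,0,0,0,0,0]]'
```

```text
time_s: 17.92
eef_pos: [566.2, 334.6, 115.8]
orientation: [-0.0, 1.0, -0.0, 0.0]
force: [-0.2, 0.3, -1.4]
finger_gap: 0.41
finger_force: 30.0
```

```bash
python3 -m handwheel '[[-1,0,1.3,4,0,0,0],[-1,0,0,3,0,0,0],[-1,0,0,1,0,0,0],[-1,0,0,0,0,0,0],[-1,0,0,0,0,0,0]]';python3 -m handwheel '[[-1,0,0,1,0,0,0],[-1,0,0,0,0,0,0],[-1,0,0,0,0,0,0]]';python3 -m handwheel '[[-1,0,0,0.7,0,0,0],[-1,0,0,0,0,0,0],[-1,0,0,0,0,0,0]]'
```

```text
time_s: 18.55
eef_pos: [565.8, 333.2, 107.4]
orientation: [-0.0, 1.0, -0.0, 0.0]
force: [0.6, -0.2, -0.5]
finger_gap: 0.408
finger_force: 30.0
time_s: 18.92
eef_pos: [565.8, 333.1, 106.3]
orientation: [0.0, 1.0, -0.0, 0.0]
force: [-0.1, 0.9, -0.1]
finger_gap: 0.407
finger_force: 30.0
time_s: 19.3
eef_pos: [565.8, 333.1, 106.3]
orientation: [-0.0, 1.0, -0.0, 0.0]
force: [-1.6, -1.5, 5.9]
finger_gap: 0.409
finger_force: 30.0
```

Seated. Release and go over the small gear.

```bash
python3 -m handwheel '[[1,0,0,-0.5,0,0,0],[1,0,0,0,0,0,0],[1,0,0,0,0,0,0],[1,0,0,-10,0,0,0],[1,0,0,-30,0,0,0],[1,0,0,-40,0,0,0],[1,-10,20,-10,0,0,0],[1,-28,45,0,0,0,0]]'; python3 -m handwheel '[[1,-30,48,0,0,0,0],[1,-30,48,0,0,0,0],[1,-15,23,0,0,0,0],[1,-2,3,0,0,0,0],[1,0,0,0,0,0,0],[1,0,0,0,0,0,0],[1,0,0,0,0,0,0]]'
python3 - <<'E'
from h import *
print(env.state()['eef_pos'])
uv,o,c=blob('wrist',[450.7,146,10],fn='w7.png'); print(uv)
for b in o[:4]: print(np.round(b,1),pix2w(c,b[:2],10).round(1))
im=cv2.imread('pics/w7.png');cv2.imwrite('pics/w7c.png',cv2.resize(im[100:300,200:440],(600,500)))
E
```

```text
time_s: 20.3
eef_pos: [529.1, 269.8, 197.8]
orientation: [-0.002, 1.0, 0.001, 0.002]
force: [0.1, -0.2, -0.8]
finger_gap: 1.0
finger_force: 0.0
time_s: 21.18
eef_pos: [451.1, 147.1, 195.9]
orientation: [-0.0, 1.0, 0.0, 0.0]
force: [0.2, -0.2, -1.2]
finger_gap: 0.998
finger_force: 0.0
[451.10791971 147.11435255 195.91340958]
(np.int64(316), np.int64(185))
[317. 185.  43.  43. 995.] [450.3 144.7  10. ]
```

View pics/w7c.png

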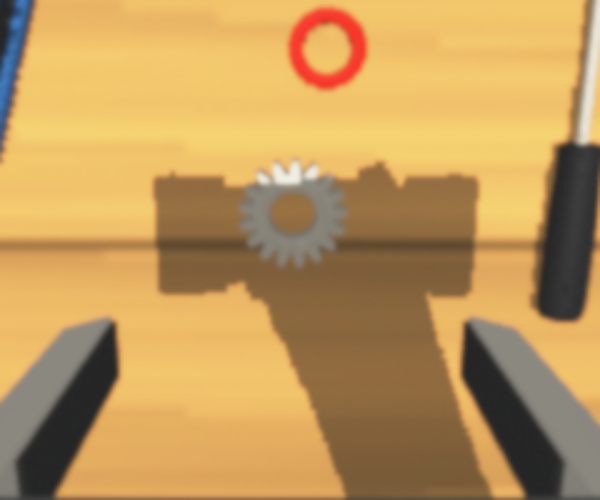

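Small gear clear, centre (450.3,144.7); the fingers have free room on both sides.

```bash
python3 -m handwheel '[[1,-0.5,1.5,60,0,0,0],[1,0,0,60,0,0,0],[1,0,0,40,0,0,0],[1,0,0,20,0,0,0],[1,0,0,7,0,0,0],[1,0,0,2,0,0,0],[1,0,0,0,0,0,0],[1,0,0,0,0,0,0]]'
```

```text
time_s: 22.22
eef_pos: [450.8, 144.9, 7.9]
orientation: [-0.0, 1.0, -0.0, 0.001]
force: [0.1, -0.3, -1.0]
finger_gap: 0.997
finger_force: 0.0
```

```bash
python3 -m handwheel '[[1,0,-0.5,4,0,0,0],[1,0,0,0,0,0,0],[-1,0,0,0,0,0,0],[-1,0,0,0,0,0,0],[-1,0,0,0,0,0,0],[-1,0,0,0,0,0,0],[-1,0,0,0,0,0,0]]'
```

```text
time_s: 23.1
eef_pos: [450.2, 145.2, 3.1]
orientation: [-0.0, 1.0, -0.0, 0.0]
force: [-0.5, -0.1, -0.2]
finger_gap: 0.606
finger_force: 30.0
```

```bash
python3 -m handwheel '[[-1,0,0,-10,0,0,0],[-1,0,0,-40,0,0,0],[-1,0,0,-60,0,0,0],[-1,0,0,-45,0,0,0],[-1,12,-20,-10,0,0,0],[-1,28,-45,0,0,0,0],[-1,30,-48,0,0,0,0],[-1,28,-45,0,0,0,0]]';python3 -m handwheel '[[-1,14,-24,0,0,0,0],[-1,3.8,-5.9,0,0,0,0],[-1,0,0,0,0,0,0],[-1,0,0,0,0,0,0],[-1,0,0,0,0,0,0],[-1,0,0,0,0,0,0]]'
python3 - <<'E'
from h import *
im,c=grab('wrist','w8.png');im=im[:,:,::-1]
cv2.imwrite('pics/w8c.png',cv2.resize(im[150:290,230:400],None,fx=4,fy=4,interpolation=cv2.INTER_CUBIC))
p=env.state()['eef_pos'];print(p)
f=lambda P:((w2pix(c,P)-[230,150])*4).round().tolist()
print(f([[566.3,332.9,138],[566.3,332.9,115],p+[0,0,11],p+[0,0,-3]]))
E
```

```text
time_s: 24.1
eef_pos: [548.7, 304.5, 168.8]
orientation: [-0.0, 1.0, -0.0, 0.0]
force: [1.3, -1.3, -0.9]
finger_gap: 0.603
finger_force: 30.0
time_s: 24.85
eef_pos: [566.0, 332.4, 168.4]
orientation: [0.0, 1.0, -0.001, 0.0]
force: [-0.0, -0.1, -1.5]
finger_gap: 0.599
finger_force: 30.0
[566.06419626 332.57708816 168.31184077]
[[337.0, 296.0], [338.0, 260.0], [338.0, 383.0], [338.0, 350.0]]
```

View pics/w8c.png

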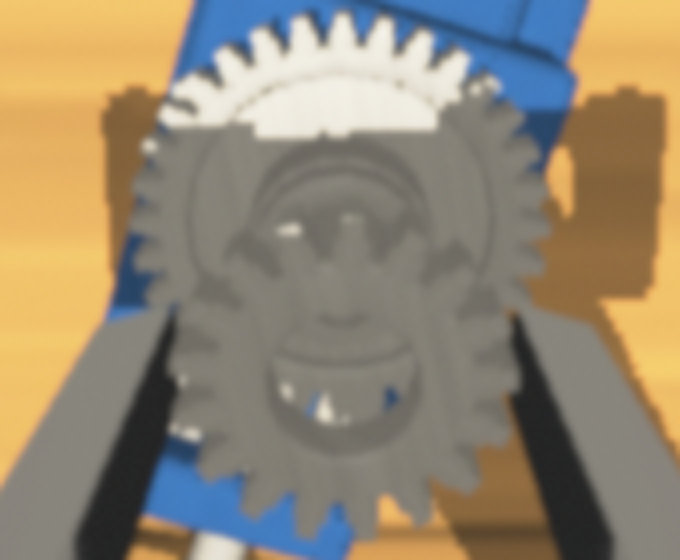

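Spacer lies on the hub; small gear's bore (345,390) is in line with the tip (343,305 lower plane). Lowering.

```bash
python3 -m handwheel '[[-1,0,0,10,0,0,0],[-1,0,0,15,0,0,0],[-1,0,0,10,0,0,0],[-1,0,0,7,0,0,0],[-1,0,0,4,0,0,0],[-1,0,0,0,0,0,0],[-1,0,0,0,0,0,0]]';python3 -m handwheel '[[-1,0,0,2,0,0,0],[-1,0,0,0,0,0,0],[-1,0,0,0,0,0,0]]'
```

```text
time_s: 25.78
eef_pos: [566.4, 333.2, 122.5]
orientation: [-0.0, 1.0, -0.0, 0.0]
force: [-0.3, 0.5, -1.6]
finger_gap: 0.601
finger_force: 30.0
time_s: 26.15
eef_pos: [566.1, 333.0, 120.2]
orientation: [-0.0, 1.0, -0.0, 0.0]
force: [-0.0, -0.6, -1.8]
finger_gap: 0.602
finger_force: 30.0
```

```bash
python3 -m handwheel '[[-1,0,0,1,0,0,0],[-1,0,0,0,0,0,0],[-1,0,0,0.6,0,0,0],[-1,0,0,0,0,0,0],[-1,0,0,0,0,0,0]]';python3 -m handwheel '[[-1,0,0,0.8,0,0,0],[-1,0,0,0,0,0,0],[-1,0,0,0,0,0,0]]'
```

```text
time_s: 26.78
eef_pos: [566.1, 333.0, 118.5]
orientation: [0.0, 1.0, -0.0, 0.0]
force: [0.7, -0.1, -2.3]
finger_gap: 0.601
finger_force: 30.0
time_s: 27.15
eef_pos: [566.2, 333.1, 118.1]
orientation: [-0.0, 1.0, -0.0, 0.0]
force: [-0.5, -0.4, 1.8]
finger_gap: 0.602
finger_force: 30.0
```

Seated. Release and go over the bearing.

```bash
python3 -m handwheel '[[1,0,0,-0.4,0,0,0],[1,0,0,0,0,0,0],[1,0,0,0,0,0,0],[1,0,0,-10,0,0,0],[1,0,0,-30,0,0,0],[1,0,0,-38,0,0,0],[1,-7,30,0,0,0,0],[1,-12,50,0,0,0,0]]'; python3 -m handwheel '[[1,-14,56,0,0,0,0],[1,-14,56,0,0,0,0],[1,-14,56,0,0,0,0],[1,-14,56,0,0,0,0],[1,-14,56,0,0,0,0],[1,-13,50,0,0,0,0],[1,-8,30,0,0,0,0],[1,0,0,0,0,0,0]]'; python3 -m handwheel '[[1,0,0,0,0,0,0],[1,0,0,0,0,0,0]]'
python3 - <<'E'
from h import *
print(env.state()['eef_pos'])
uv,o,c=blob('wrist',[455,-108,12],fn='w9.png'); print(uv)
for b in o[:4]: print(np.round(b,1),pix2w(c,b[:2],11).round(1))
im=cv2.imread('pics/w9.png');cv2.imwrite('pics/w9c.png',cv2.resize(im[100:300,200:440],(600,500)))
E
```

```text
time_s: 28.15
eef_pos: [547.4, 254.3, 197.2]
orientation: [-0.001, 1.0, 0.001, 0.001]
force: [1.2, -1.0, -0.2]
finger_gap: 1.0
finger_force: 0.0
time_s: 29.15
eef_pos: [455.5, -109.5, 196.9]
orientation: [0.001, 1.0, -0.003, 0.001]
force: [0.8, 0.0, -1.0]
finger_gap: 1.003
finger_force: 0.0
time_s: 29.4
eef_pos: [456.4, -105.4, 196.2]
orientation: [-0.0, 1.0, 0.001, 0.0]
force: [1.1, 0.8, 0.2]
finger_gap: 1.003
finger_force: 0.0
[ 456.41307866 -105.36260447  196.21684393]
(np.int64(317), np.int64(186))
[319. 188.  39.  39. 951.] [ 451.8 -110.4   11. ]
```

View pics/w9c.png

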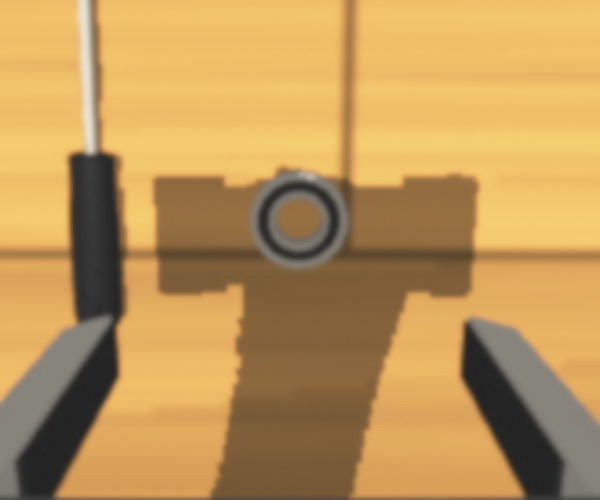

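Bearing at crop (299,220); screwdriver handle is well left, clear of the finger. Re-measuring once settled.

```bash
python3 -m handwheel '[[1,-4,3,40,0,0,0],[1,0,0,0,0,0,0],[1,0,0,0,0,0,0],[1,0,0,0,0,0,0],[1,0,0,0,0,0,0]]'
python3 - <<'E'
from h import *
print(env.state()['eef_pos'])
uv,o,c=blob('wrist',[452,-110,12],fn='w10.png'); print(uv)
for b in o[:4]: print(np.round(b,1),pix2w(c,b[:2],11).round(1))
E
```

```text
time_s: 30.08
eef_pos: [452.5, -109.9, 156.9]
orientation: [0.0, 1.0, -0.0, 0.001]
force: [0.7, -0.7, -0.3]
finger_gap: 1.002
finger_force: 0.0
[ 452.48922349 -109.92143846  156.86826698]
(np.int64(315), np.int64(192))
[ 316.   191.5   43.    44.  1191. ] [ 452.5 -111.    11. ]
```

```bash
python3 -m handwheel '[[1,0,0,50,0,0,0],[1,0,0,50,0,0,0],[1,0,0,30,0,0,0],[1,0,0,15,0,0,0],[1,0,0,5,0,0,0],[1,0,0,0,0,0,0],[1,0,0,0,0,0,0]]'
```

```text
time_s: 31.0
eef_pos: [452.7, -110.1, 7.1]
orientation: [0.0, 1.0, -0.0, 0.001]
force: [0.0, -0.2, -0.6]
finger_gap: 1.002
finger_force: 0.0
```

```bash
python3 -m handwheel '[[1,0,0,3.5,0,0,0],[1,0,0,0,0,0,0],[-1,0,0,0,0,0,0],[-1,0,0,0,0,0,0],[-1,0,0,0,0,0,0],[-1,0,0,0,0,0,0],[-1,0,0,0,0,0,0]]'
```

```text
time_s: 31.88
eef_pos: [451.8, -109.9, 2.6]
orientation: [-0.0, 1.0, -0.0, -0.0]
force: [0.4, -0.3, 0.2]
finger_gap: 0.546
finger_force: 30.0
```

```bash
python3 -m handwheel '[[-1,0,0,-10,0,0,0],[-1,0,0,-40,0,0,0],[-1,0,0,-60,0,0,0],[-1,0,0,-50,0,0,0],[-1,8,-30,-8,0,0,0],[-1,13,-50,0,0,0,0],[-1,14,-56,0,0,0,0],[-1,14,-56,0,0,0,0]]';python3 -m handwheel '[[-1,14,-56,0,0,0,0],[-1,14,-56,0,0,0,0],[-1,14,-56,0,0,0,0],[-1,13,-50,0,0,0,0],[-1,7,-25,0,0,0,0],[-1,3,-8,0,0,0,0],[-1,0,0,0,0,0,0],[-1,0,0,0,0,0,0]]';python3 -m handwheel '[[-1,0,0,0,0,0,0],[-1,0,0,0,0,0,0],[-1,0,0,0,0,0,0]]'
python3 - <<'E'
from h import *
im,c=grab('wrist','w11.png');im=im[:,:,::-1]
cv2.imwrite('pics/w11c.png',cv2.resize(im[150:290,230:400],None,fx=4,fy=4,interpolation=cv2.INTER_CUBIC))
p=env.state()['eef_pos'];print(p)
f=lambda P:((w2pix(c,P)-[230,150])*4).round().tolist()
print(f([[566.3,332.9,138],[566.3,332.9,129],p+[0,0,12],p+[0,0,-3]]))
E
```

```text
time_s: 32.88
eef_pos: [500.9, 83.5, 171.3]
orientation: [-0.0, 1.0, -0.001, 0.0]
force: [0.8, -0.0, -0.6]
finger_gap: 0.543
finger_force: 30.0
time_s: 33.88
eef_pos: [566.1, 330.8, 170.8]
orientation: [0.001, 1.0, -0.001, -0.0]
force: [0.5, 0.4, -1.9]
finger_gap: 0.547
finger_force: 30.0
time_s: 34.25
eef_pos: [566.1, 332.7, 170.7]
orientation: [-0.0, 1.0, -0.0, 0.0]
force: [0.3, 0.1, -1.1]
finger_gap: 0.541
finger_force: 30.0
[566.08073412 332.84753674 170.65168817]
[[339.0, 292.0], [339.0, 278.0], [338.0, 386.0], [339.0, 350.0]]
```

View pics/w11c.png

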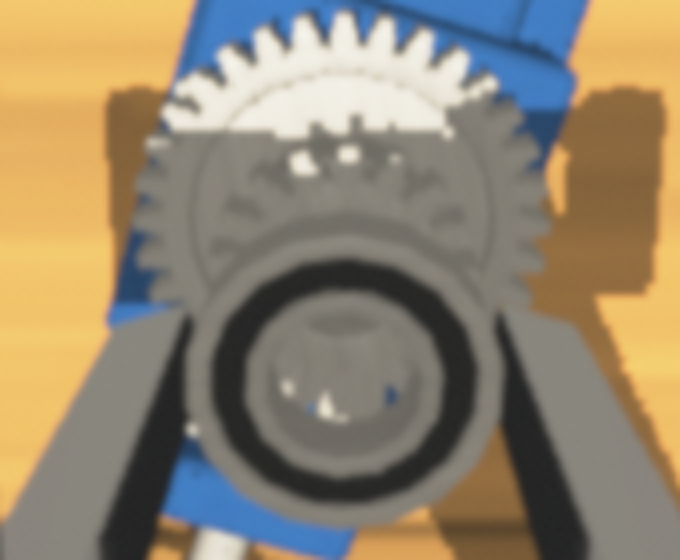

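Small gear lies flat on the stack; bearing centre (344,382) lines up with the shaft tip (342,300). Lowering.

```bash
python3 -m handwheel '[[-1,0,0,10,0,0,0],[-1,0,0,12,0,0,0],[-1,0,0,8,0,0,0],[-1,0,0,4,0,0,0],[-1,0,0,0,0,0,0],[-1,0,0,0,0,0,0]]';python3 -m handwheel '[[-1,0,0,2,0,0,0],[-1,0,0,0,0,0,0],[-1,0,0,0,0,0,0]]'
```

```text
time_s: 35.05
eef_pos: [566.4, 333.1, 136.9]
orientation: [-0.0, 1.0, -0.0, 0.0]
force: [-0.4, -0.5, -0.6]
finger_gap: 0.544
finger_force: 30.0
time_s: 35.42
eef_pos: [566.1, 333.0, 134.7]
orientation: [-0.0, 1.0, -0.0, 0.0]
force: [-0.2, 0.4, -1.1]
finger_gap: 0.54
finger_force: 30.0
```

```bash
python3 -m handwheel '[[-1,0,0,1,0,0,0],[-1,0,0,0,0,0,0],[-1,0,0,0,0,0,0]]'
```

```text
time_s: 35.8
eef_pos: [566.1, 333.0, 133.6]
orientation: [0.0, 1.0, -0.0, 0.0]
force: [-0.6, -0.2, -1.7]
finger_gap: 0.544
finger_force: 30.0
```

```bash
python3 -m handwheel '[[-1,0,0,1,0,0,0],[-1,0,0,0,0,0,0],[-1,0,0,0.7,0,0,0],[-1,0,0,0,0,0,0],[-1,0,0,0,0,0,0]]';python3 -m handwheel '[[-1,0,0,0.8,0,0,0],[-1,0,0,0,0,0,0],[-1,0,0,0,0,0,0]]'
```

```text
time_s: 36.42
eef_pos: [566.0, 333.0, 131.9]
orientation: [0.0, 1.0, -0.0, -0.0]
force: [-0.3, 0.8, -1.3]
finger_gap: 0.546
finger_force: 30.0
time_s: 36.8
eef_pos: [566.2, 333.1, 131.6]
orientation: [-0.0, 1.0, -0.0, 0.0]
force: [-1.3, -0.6, 3.3]
finger_gap: 0.543
finger_force: 30.0
```

Contact with the bearing's underside at z 129. Release, rise, and check numerically.

```bash
python3 -m handwheel '[[1,0,0,-0.4,0,0,0],[1,0,0,0,0,0,0],[1,0,0,0,0,0,0],[1,0,0,-10,0,0,0],[1,0,0,-30,0,0,0],[1,0,0,-30,0,0,0],[1,0,0,0,0,0,0],[1,0,0,0,0,0,0]]'; python3 -m handwheel '[[1,0,0,0,0,0,0],[1,0,0,0,0,0,0]]'
python3 - <<'E'
from h import *
im,c=grab('wrist','w12.png')
u,v=w2pix(c,[[566.2,333,144]])[0]; print(u,v, w2pix(c,[[566.2,333+26,144],[566.2,333-26,144]]))
g=cv2.cvtColor(im,cv2.COLOR_RGB2GRAY); m=((g<60)).astype(np.uint8)   # black seal
n,l,st,ce=cv2.connectedComponentsWithStats(m)
for i in range(1,n):
    if st[i,4]>100: 
        print(st[i],ce[i].round(1))
        if abs(ce[i][0]-u)<15 and abs(ce[i][1]-v)<25:
            cs,_=cv2.findContours((l==i).astype(np.uint8),cv2.RETR_EXTERNAL,cv2.CHAIN_APPROX_NONE)
            e=cv2.fitEllipse(cs[0]); print('seal',e,pix2w(c,e[0],144))
E
```

```text
time_s: 37.8
eef_pos: [565.6, 332.8, 201.1]
orientation: [0.0, 1.0, -0.0, -0.0]
force: [-0.4, 0.6, -0.2]
finger_gap: 0.999
finger_force: 0.0
time_s: 38.05
eef_pos: [565.6, 332.7, 200.5]
orientation: [0.0, 1.0, -0.0, -0.001]
force: [-0.5, 0.2, 0.1]
finger_gap: 0.999
finger_force: 0.0
314.6033717160721 213.43418789198668 [[285.18885373 213.46104132]
 [344.01549438 213.40081942]]
[292 190  47  45 563] [315.1 211.6]
seal ((315.1023254394531, 212.27256774902344), (43.644649505615234, 46.433956146240234), 89.19761657714844) [567.27484718 332.55777895 144.        ]
[ 207  231   40   69 1030] [226.6 269.2]
[ 385  231   40   69 1086] [404.  269.3]
[ 458  236  140  127 7099] [530.8 310.5]
[    0   268   640   132 28689] [256.1 364.2]
```

```bash
python3 -c "
from bench import env
print(env.finish_job())"
```

```text
the job is handed in; nothing more can be done
None
```

The job is handed in: the large gear, spacer, small gear and bearing are on the shaft in that order, each lowered until it touched the part below, at about 38 s on the robot's clock. After release, a measurement from the wrist camera showed the bearing level and centred on the shaft; I did not re-check the other tools at the end.

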